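# Clamp a die-cast box in the bench vise

## Task

Take the deep die-cast box out of the parts tray and clamp it in the bench vise for drilling: lid up, set down (not dropped) onto the slide bar midway across the jaws, its two long sides facing the jaws. Then wind the handwheel clockwise, more than a full turn, until it comes up solid with the box gripped tight, and let go. Leave the other things on the bench and in the tray where they are.

Things in the scene. Friction and masses are not known exactly. Their poses are not given: they have to be found in the camera images.
- deep_box_center (a point): Centre of the deep die-cast box, the workpiece: closed aluminium box 62 long (x) by 36 wide (y) by 40 high (z, up), about 170 g, thin lid with four corner screws on top. Starts lid up in any one of the tray's compartments, the tallest of the three aluminium parts. It goes between the jaws held by its short ends, but in the tray there is no room for fingers at its ends.
- tray: Black parts tray, fixed, 246 (x) by 118 (y), 34 high; origin at the centre of its underside. A row of three compartments along x, each about 78 (x) by 112 (y), walls and floor 3 thick. Parts lie with their length roughly along the tray's x, with some 30 mm or more free on each long side.
- vise: Blue bench vise, fixed; origin at the centre of its round base on the bench (diameter 128). x (level): along the spindle from the handwheel to the fixed jaw; y: along the jaws' width (70 in all); z up. Reaches from x = -215 (handle's end) to x = 80 mm; jaw tops 179 high. The slide bar between the jaws, 44 wide, its flat top 130 above the bench, carries the box; beside it the gap is open.
- fixed_jaw (a point): Steel face plate of the fixed jaw. Origin: on the gripping face, middle of its width, level with the top of the slide bar (130 above the bench); axes as the vise's; the face looks to -x and stands 2 to 48 mm above the slide.
- moving_jaw (a point): Steel face plate of the moving jaw, the same, its face looking to +x towards the fixed jaw. The distance between the two origins is the opening of the jaws: 48 mm at wheel = 0, closing 6 mm per turn; starts between about 42.5 and 47 mm.
- wheel_hub (a point): Centre of the handwheel, on the spindle's axis, 105 above the bench, in the plane of its rim (rim diameter 125 over all, 13 thick, three spokes). Moves along the vise's x with the moving jaw.
- handle_mid (a point): On the axis of the handwheel's black revolving handle, 49 mm out from the plane of the rim and 32 mm from the handle's free end. Handle: round, 21 in diameter, 72 long, level and parallel to the spindle, 48 mm from the spindle's axis, standing out from the wheel away from the jaws. It spins freely on its pin, so it can be carried round in a steady grip.
- wheel (a joint): Turn of the handwheel, rad, growing clockwise as seen facing the wheel (right-handed about the vise's +x), closing the jaws 6 mm per turn. 0 = fully open, handle straight above the spindle; starts 0.8 to 5.8. Needs 4 to 6 N at the handle, stays where left. The jaws meet the deep box at about 12.6, solid (10 to 15 N) by about 13.4; on letting go it eases back to about 12.8, still tight.
- flat_box: Bystander in the tray: shallow aluminium box 62 x 44 x 22 high, origin at the centre of its underside.
- heat_sink: Bystander in the tray: finned aluminium heat sink 62 x 42 x 28 high, origin at the centre of its underside.
- spray_can: Bystander: upright spray can, diameter 52, 140 high, origin at the centre of its underside. Stands beside or near the lane between vise and tray, or out to the right.
- solder_spool: Bystander: white-flanged spool of solder standing on its flange, diameter 60, 48 high, origin at the centre of its underside.
- tip_cleaner: Bystander: round dark tin of brass wool, diameter 72, about 50 high, origin at the centre of its underside.
- rover: Bystander: small two-wheeled rover with white wheels, about 130 x 135 x 65 high, beyond the vise, origin on the bench under its middle.
- screwdriver: Bystander: screwdriver 170 long lying between robot and vise, less than 40 high.
Not all that is in view belongs to the job. Leave any red or turquoise look-alike of the part that bears deep_box_center alone.

How it is judged:
On the way, in this order (a step that is already met when the one before it is completed fails the run):
1. the deep box stands on the slide bar between the still open jaws, lid up, and has been let go (x of deep_box_center in the frame of fixed_jaw below -0.016 m and x of deep_box_center in the frame of moving_jaw above 0.016 m and y of deep_box_center in the frame of vise between -0.015 and 0.015 m and z of deep_box_center in the frame of vise between 0.146 and 0.154 m and angle between deep_box_center's own z axis and vertical below 0.12 rad and contact force between the fingers and deep_box below 0.1 N), for 0.2 s.
2. the handwheel has been wound until both jaws bear on the box (contact force between each of fixed_jaw_face, moving_jaw_face and deep_box above 30 N), for 0.2 s.
At the end, for the whole second after the job is handed in: The deep box stands lid up on the slide bar (centre 146 to 154 mm above the bench, tilt under 0.08 rad), within 15 mm of the middle of the jaws' width, its long sides square to the jaws within 0.08 rad; both jaws bear on it with more than 30 N; the box and the wheel are at rest (all of step 2 and y of deep_box_center in the frame of vise between -0.015 and 0.015 m and z of deep_box_center in the frame of vise between 0.146 and 0.154 m and angle between deep_box_center's own z axis and vertical below 0.08 rad and angle between the y axis of deep_box_center and the x axis of vise, either way round below 0.08 rad and linear speed of deep_box below 0.01 m/s and velocity of joint wheel between -0.05 and 0.05 rad/s); the robot touches nothing.
It fails at once if the deep box is dropped (moves faster than 0.45 m/s with no finger on it) (linear speed of deep_box above 0.45 m/s and contact force between the fingers and deep_box below 0.05 N).
It fails at once if a bystander is moved by more than 30 mm or the spray can knocked over (distance of any of flat_box, heat_sink, spray_can, solder_spool, tip_cleaner, rover, screwdriver from where it was at the start of the episode above 0.03 m or angle between spray_can's own z axis and vertical above 0.5 rad).
It also fails if it takes over 72 s, if anything falls off the work surface, if the arm or the gripper's body presses on something with over 40 N, if the wrist force passes 120 N, or if a joint passes its speed limit or range.

## Robot

A 7-joint arm with a two-finger parallel gripper is mounted at the origin on the work surface. World frame = base frame: x ahead of the robot, y to its left, z up, the work surface at z = 0. Lengths are in m, angles in rad, forces in N, time in s.
With the tool pointing down it reaches from about 0.425 to 0.925 m from the base axis. Payload 6.8 kg.
Tool frame: the origin (TCP) lies between the finger pads; the fingertips stand 17 mm ahead of it and the grasp point (between the pads) lies 2 mm behind it; z points along the fingers, y is the direction in which the jaws open and shut (so a half turn about z gives the same grasp; the last joint's range is limited). The gripper opens to 85 mm and grips with 20 to 120 N. Pads are 22 mm wide; open, the fingers measure 114 mm over their backs; the gripper's body (76 mm by 85 mm) begins 54 mm behind the grasp point. The pads swing forward as they close: fully open they stand 13 mm farther back than shut.
Start: joints at [-1.405, 0.477, 0.022, 1.555, -0.011, 1.109, -0.083], TCP at [0.183, 0.65, 0.248] pointing down, gripper open.
Joint ranges: [-2.96, 2.96], [-0.34, 2.1], [-1.41, 1.46], [0.24, 2.44], [-1.37, 4.51], [0.17, 1.92], [-2.96, 2.96]. Speed limits (rad/s): [2.39, 2.39, 3.14, 3.14, 3.14, 3.14, 3.14].

## Interface

Orientations are given as a unit quaternion [w, x, y, z].
In Python, from station import bot gives the robot as it stands. The module is installed in compiled form; this text tells all that it offers.
- The arm moves only by the tool carry_out, never from a script. Its argument "moves" is a list of rows, each a list of 3 entries, a list of its own where there are three numbers: the turn, a rotation vector about the tool's x, y, z in degrees, then the shift along the tool's x, y, z in cm, then the finger opening in cm, from 0 to 8.54. A call has 1 to 5 rows; each row is the pose to reach, as a shift and turn from the pose commanded when the call began, along the tool's axes at that moment; what a row does not reach only later rows make up. A row lasts 1/8 s, in which the tool goes at most 62.5 mm and 10.7 degrees, less where a joint would pass 70% of its speed; a pose out of reach is approached as far as the arm can. A call with a gripper value outside its range is refused whole. The fingers move at their own pace and stop on an object; "newtons" is the grip in N (left out, the last holds). Time passes only in rows, so rows that repeat a pose let the fingers close. It gives the time, the measured TCP pose, the force and the opening at its end, in the units of the state.
- bot.get_obs(): the state, without advancing time (a new reading comes with each control period).
- bot.read_camera(name): name is "scene" or "top"; returns the picture (400x640x3 uint8, red, green, blue); there is no depth.
- bot.camera_info(name): a dict with "vertical_fov" (degrees; the focal length in pixels is half the picture's height over the tangent of half this angle, whatever the lens; pixels are square), "cx", "cy" (the principal point, pixels), "position" and "attitude" of the camera in the world. Camera axes: x right, y up, looking along -z (the intrinsics and any distortion apply to the point x, -y, -z); pixel columns grow to the right and rows downward; lengths in m; the calibration is good to about 2 mm. A picture is of the moment at which its call begins. camera_info takes no time and is no camera call.
- bot.hand_in(): hands the job in, once; it reports no verdict.
Trained networks look in the newest picture that a camera, given by its name, has taken for a name from the list of things; names that differ only in an ending like _2 or _b are one class to them, and where a whole thing is asked for, a point or a joint stands for the part that bears it (a point fixed in the world has none). Each returns a list of dicts, best first, with "score" (0 to 1); they miss things now and then, are a little off and sometimes report something else, mostly with a low value. They report only what shows in the picture. A call takes as long as a camera call. They do not tell look-alikes from the thing itself.
- bot.silhouettes(label, camera): "region" (400x640 bool, what is visible of it) and "location" ([column, row] in pixels, amid what is visible of it).
The state is a dict: "t": time; "q": joint angles; "joint_vel": joint speeds; "joint_torque": joint torques, N m; "eef_pos": TCP position; "tool_rot": TCP orientation; "contact_force": force on the tool from outside, world axes, zero at the start; "torque": the same for the moment, N m; "gripper_width": opening from 0.0 (shut) to 1.0 (fully open).
Only numpy, scipy, OpenCV 4.12 (cv2) and the standard library are available. Lean on these libraries where they do the work, as an engineer would, in place of code of your own. Each camera call takes 0.05 s, during which the arm holds its last target. There are 200 camera calls.

## Working session

There is one attempt and no reset: what is moved stays moved. The work goes in short steps, Python scripts to look and compute and a tool call to move; the robot and the scene stay as the last step left them, time stands still between calls to the robot, and variables do not carry over. Pictures are saved under pics/ and viewed, about 8 in all and at most 12, crops included, and the job is handed in when it is done.

Besides the shell and the picture viewer there is one more tool, called as name([rows], argument=value, ...), one row to a line, values as JSON. carry_out: Moves the arm, as the interface text tells. Its arguments: {"type":"object","properties":{"moves":{"type":"array"},"newtons":{"type":"number"}},"required":["moves"]}

```bash
mkdir -p pics; python3 - <<'E'
from station import bot
import cv2
o=bot.get_obs(); print({k:(v if not hasattr(v,'round') else v) for k,v in o.items()})
for n in("scene","top"):
    im=bot.read_camera(n); print(n,bot.camera_info(n))
    cv2.imwrite(f"pics/{n}0.png",cv2.cvtColor(im,cv2.COLOR_RGB2BGR))
E
```

```text
{'t': 0.0, 'q': array([-1.40506826,  0.47778897,  0.02234693,  1.55643243, -0.0115231 ,
        1.10923961, -0.08310142]), 'joint_vel': array([-1.41522962e-03, -1.04948846e-03, -2.12978412e-03,  7.86440728e-04,
       -3.17338637e-04,  2.26965677e-03, -4.85771695e-06]), 'joint_torque': array([-4.01884399e-04, -5.96457624e+01,  1.60798609e+00, -2.81176829e+01,
        1.25466779e-02,  9.66744090e-03, -3.80907679e-06]), 'eef_pos': array([0.18239639, 0.64933576, 0.24734129]), 'tool_rot': array([-6.35280124e-05,  1.36484811e-01,  9.90641781e-01, -8.67853037e-04]), 'contact_force': array([ 0.30305992, -0.22703616,  0.11539302]), 'torque': array([-0.02831965, -0.05638388,  0.01577199]), 'gripper_width': 0.9942105068486387}
scene {'vertical_fov': 53.873130972794016, 'cx': 315.49310002712036, 'cy': 204.92494642414215, 'position': array([1.05567646, 0.83592523, 0.91187998]), 'attitude': array([0.26379751, 0.12204713, 0.41309059, 0.8630594 ])}
top {'vertical_fov': 48.42926070964644, 'cx': 317.2271232664733, 'cy': 200.55130983563922, 'position': array([ 0.324319  , -0.0044724 ,  1.42760413]), 'attitude': array([-0.6994025 , -0.05425143,  0.04662659,  0.71113915])}
```

View pics/scene0.png

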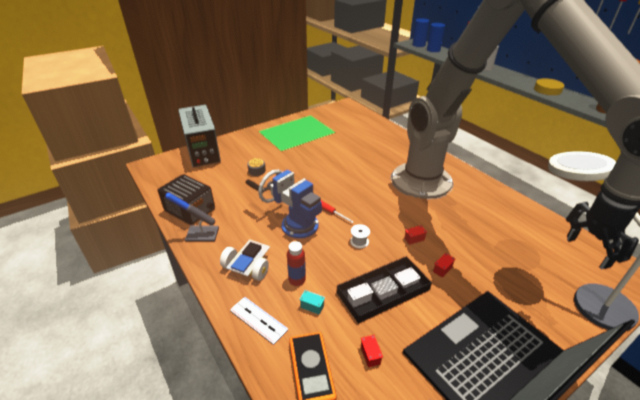

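View pics/top0.png

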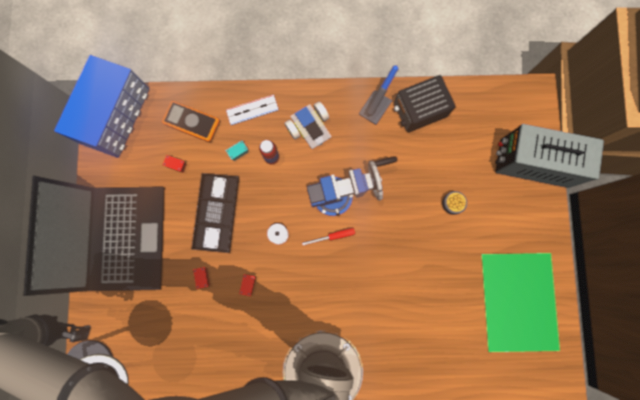

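The scene shows the tray at (385,288) with three aluminium parts at (360,293), (385,287), (408,277). The vise is at (295,205), and the wheel at its left is at (272,187). In the top view the tray is at (215,212), with parts at (218,187), (214,211), (211,238). The vise is at (335,190), and its handle points right at (383,160). The middle part is the finned sink, so the deep box is one of the two end parts. The red and turquoise boxes are look-alikes.

```bash
cat > h.py <<'E'
import numpy as np, cv2
from station import bot
from scipy.spatial.transform import Rotation as R
def rot(q): return R.from_quat(np.r_[q[1:],q[0]])
class Cam:
    def __init__(s,n):
        i=bot.camera_info(n); s.f=200/np.tan(np.radians(i['vertical_fov']/2)); s.c=np.array([i['cx'],i['cy']]); s.p=i['position']; s.R=rot(i['attitude'])
    def proj(s,P):
        v=s.R.inv().apply(np.atleast_2d(P)-s.p); return np.c_[v[:,0],-v[:,1]]/(-v[:,2:])*s.f+s.c
    def ray(s,uv):
        d=(np.atleast_2d(uv)-s.c)/s.f; return s.R.apply(np.c_[d[:,0],-d[:,1],-np.ones(len(d))])
    def at(s,uv,z):
        d=s.ray(uv); return s.p+d*((z-s.p[2])/d[:,2])[:,None]
C={n:Cam(n) for n in("scene","top")}
def crop(n,x0,y0,x1,y1,k,f):
    im=bot.read_camera(n); return cv2.imwrite(f,cv2.cvtColor(cv2.resize(im[y0:y1,x0:x1],None,fx=k,fy=k,interpolation=cv2.INTER_CUBIC),cv2.COLOR_RGB2BGR))
E
python3 - <<'E'
from h import *
np.set_printoptions(precision=4,suppress=True)
print("base",C['scene'].proj([0,0,0]),C['top'].proj([0,0,0]),"tcp",C['scene'].proj(bot.get_obs()['eef_pos']),C['top'].proj(bot.get_obs()['eef_pos']))
H=dict(deep_box_center=.04,flat_box=.02,heat_sink=.03,tray=.034,vise=.15,fixed_jaw=.155,moving_jaw=.155,wheel_hub=.105,handle_mid=.13,spray_can=.14,solder_spool=.048,tip_cleaner=.05,rover=.04,screwdriver=.015)
for l in H:
    for n in C:
        for d in bot.silhouettes(l,n)[:3]:
            if d['score']>.3: print(l,n,round(d['score'],2),np.round(d['location'],1),d['region'].sum(),C[n].at(d['location'],H[l])[0])
a=bot.read_camera("scene");b=bot.read_camera("top")
A=cv2.resize(a[240:330,325:445],(480,360),interpolation=2);B=cv2.resize(b[165:260,180:250],(265,360),interpolation=2)
D=cv2.resize(a[155:245,235:355],(400,300),interpolation=2);E=cv2.resize(b[140:230,300:420],(400,300),interpolation=2)
t=np.hstack([A,B,np.zeros((360,55,3),np.uint8)]);cv2.imwrite("pics/c1.png",cv2.cvtColor(np.vstack([cv2.resize(t,(800,360)),np.hstack([D[:240+60],E])])[:600*2],cv2.COLOR_RGB2BGR)[:600])
E
```

```text
base [[420.6596 179.9228]] [[322.9835 371.058 ]] tcp [[585.6491 252.3606]] [[ 71.6338 323.7056]]
deep_box_center scene 0.8 [445.3 262.1] 349 [0.2928 0.3793 0.04  ]
deep_box_center scene 0.72 [360.8 295.4] 399 [0.5782 0.3342 0.04  ]
deep_box_center scene 0.71 [311.8 304. ] 421 [0.7051 0.2828 0.04  ]
deep_box_center top 0.8 [249.6 282.1] 238 [0.2741 0.221  0.04  ]
deep_box_center top 0.69 [172.5 164.1] 280 [0.65   0.4706 0.04  ]
deep_box_center top 0.66 [237.2 151.5] 277 [0.6875 0.2633 0.04  ]
flat_box top 0.55 [213.2 235.4] 296 [0.421  0.3408 0.02  ]
heat_sink scene 0.84 [383.3 284.5] 387 [0.4955 0.3344 0.03  ]
heat_sink scene 0.36 [255.2 166.4] 302 [ 0.5186 -0.4184  0.03  ]
heat_sink top 0.85 [215.  209.5] 297 [0.5024 0.334  0.03  ]
tray scene 0.77 [377.8 294.4] 2368 [0.5339 0.3544 0.034 ]
tray scene 0.39 [261.6 184. ] 343 [ 0.5563 -0.2901  0.034 ]
tray top 0.93 [222.3 210.6] 2073 [0.4979 0.3098 0.034 ]
tray top 0.56 [343.6 188.7] 2331 [ 0.5614 -0.0753  0.034 ]
vise scene 0.88 [293.5 198.4] 2581 [ 0.5754 -0.0159  0.15  ]
vise top 0.8 [343.5 188.3] 2418 [ 0.5428 -0.0692  0.15  ]
fixed
[... 1070 characters left out ...]
.515 -0.38   0.05 ]
tip_cleaner scene 0.45 [375.5 295.7] 2372 [0.5514 0.3631 0.05  ]
tip_cleaner top 0.69 [215.3 212. ] 280 [0.4919 0.3281 0.05  ]
tip_cleaner top 0.6 [453.9 203.7] 493 [ 0.5051 -0.4167  0.05  ]
rover scene 0.97 [249.8 262.4] 1168 [0.7756 0.053  0.04  ]
rover scene 0.6 [263.  184.1] 298 [ 0.5557 -0.2789  0.04  ]
rover scene 0.47 [294.3 264.5] 642 [0.6699 0.1349 0.04  ]
rover top 0.69 [309.8 123.4] 1300 [0.7764 0.029  0.04  ]
screwdriver scene 0.58 [329.3 205.9] 54 [ 0.4064 -0.0563  0.015 ]
screwdriver top 0.72 [269.3 149.6] 355 [0.6984 0.1631 0.015 ]
screwdriver top 0.62 [221.9 216.5] 2246 [0.4813 0.3151 0.015 ]
screwdriver top 0.57 [336.9 232.7] 311 [ 0.4233 -0.0516  0.015 ]
```

View pics/c1.png

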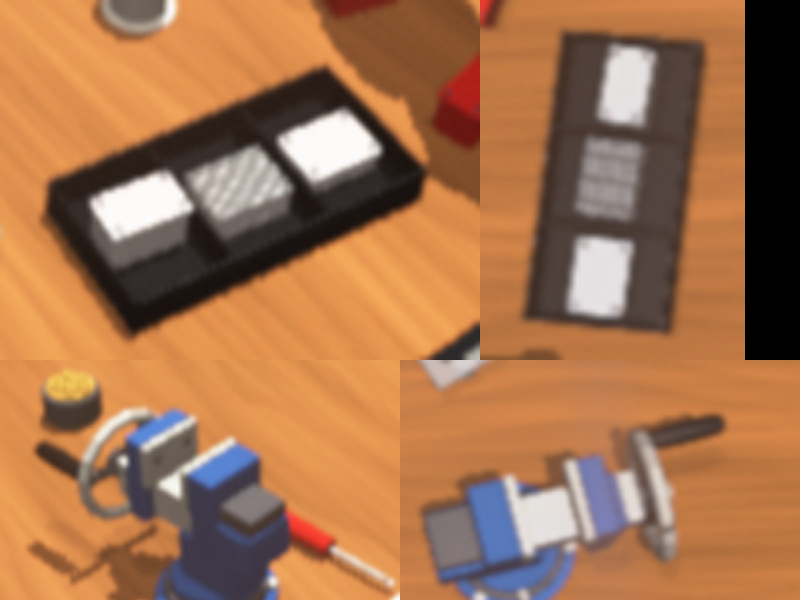

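Two candidates for the deep box: the end parts at top-view pixels (218,187) and (211,238). The far one (scene 360,293) shows a tall side and a narrower lid, so it is the deep box. The near one is the flat box. Next I'll measure the box and vise corners.

```bash
python3 - <<'E'
from h import *
np.set_printoptions(precision=4,suppress=True)
a=bot.read_camera("scene");b=bot.read_camera("top")
# deep box lid by brightness
for n,im,(x0,y0,x1,y1) in(("top",b,(205,170,232,203)),("scene",a,(340,272,378,305))):
    g=im[y0:y1,x0:x1].min(2); m=(g>(190 if n=="scene" else 150)).astype(np.uint8)
    c=max(cv2.findContours(m,0,1)[0],key=cv2.contourArea); r=cv2.minAreaRect(c.astype(np.float32)+[x0,y0]) if 0 else cv2.minAreaRect((c.reshape(-1,2)+[x0,y0]).astype(np.float32))
    P=C[n].at(cv2.boxPoints(r),.043); print(n,g.max(),r,P[:,:2].tolist(),P.mean(0),[np.linalg.norm(P[i]-P[i-1]) for i in range(4)])
# tray corners (top)
d=bot.silhouettes("tray","top")[0]['region'].astype(np.uint8); c=max(cv2.findContours(d,0,1)[0],key=cv2.contourArea)
P=C["top"].at(cv2.boxPoints(cv2.minAreaRect(c)),.034); print("tray",P[:,:2],[np.linalg.norm(P[i]-P[i-1]) for i in range(4)])
A=cv2.resize(b[150:225,300:400],(800,600),interpolation=2);D=cv2.resize(a[160:235,240:340],(800,600),interpolation=2)
cv2.imwrite("pics/v_top.png",A[...,::-1]);cv2.imwrite("pics/v_sc.png",D[...,::-1])
E
```

```text
top 226 ((218.04054260253906, 187.2567596435547), (11.672327995300293, 19.563480377197266), 9.462322235107422) [[0.5440909807419101, 0.34530498581154806], [0.6060103690075604, 0.33619246479033077], [0.5991361272830111, 0.29941628478488996], [0.5373170647824701, 0.3087471299712488]] [0.5716 0.3224 0.043 ] [np.float64(0.037180139336286215), np.float64(0.06258632983770886), np.float64(0.037413134258975404), np.float64(0.06251928630700765)]
scene 250 ((359.862060546875, 290.6551513671875), (11.513111114501953, 22.28343963623047), 68.19859313964844) [[0.5976991890510984, 0.29915958370102336], [0.5314037019664828, 0.308566303586846], [0.5459136505010747, 0.3443482580283961], [0.6102074980326474, 0.3344867440775773]] [0.5713 0.3216 0.043 ] [np.float64(0.037476206502908754), np.float64(0.06695952498933046), np.float64(0.038612004223216256), np.float64(0.06504573996669819)]
tray [[0.3798 0.4081]
 [0.6303 0.3846]
 [0.6123 0.2535]
 [0.3628 0.2803]] [np.float64(0.12899511690523868), np.float64(0.2516490680808973), np.float64(0.13230063421279759), np.float64(0.2508707880738011)]
```

View pics/v_top.png

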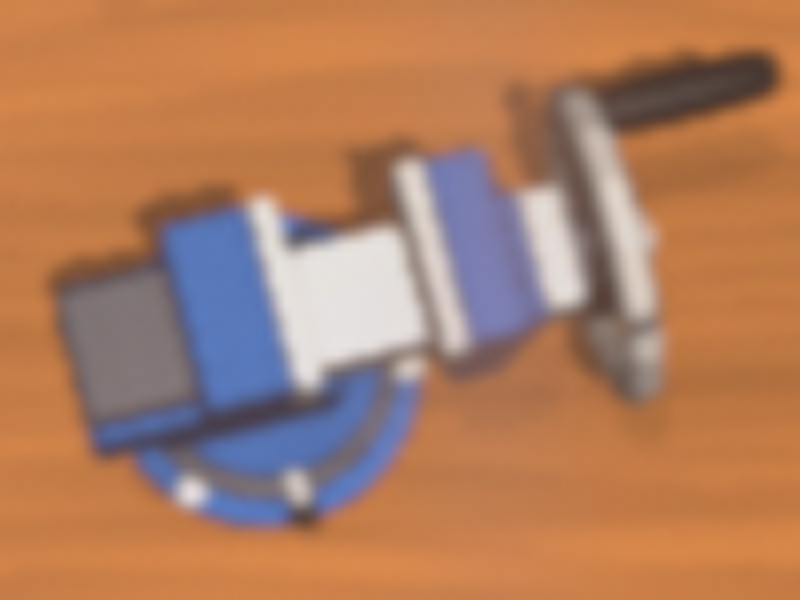

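View pics/v_sc.png

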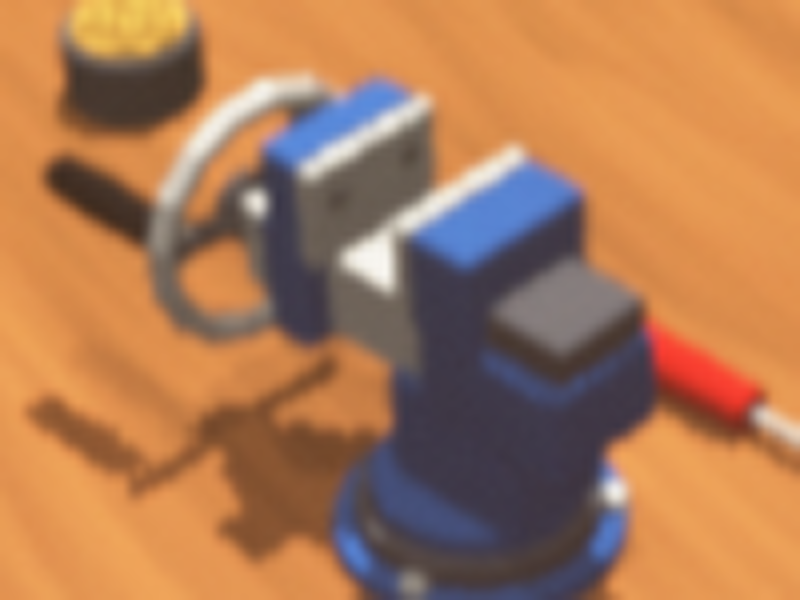

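The top crop shows the plate strips: fixed inner edge (275,198)-(322,388), moving inner edge (395,163)-(442,355), handle end (768,72). The scene crop shows the moving face's top edge (303,182)-(432,105), the fixed inner edge running to (517,148), and the handle end (60,172).

```bash
python3 - <<'E'
from h import *
from scipy.optimize import least_squares
np.set_printoptions(precision=4,suppress=True)
def px(l,o): return [(o[0]+(x+.5)/8-.5,o[1]+(y+.5)/8-.5) for x,y in l]
T=px([(275,198),(322,388),(395,163),(442,355),(768,72),(618,115)],(300,150)); S=px([(517,148),(303,182),(432,105),(60,172)],(240,160))
def model(p):
    X,Y,a,o,D,w=p; x=np.array([np.cos(a),np.sin(a),0]);y=np.array([-x[1],x[0],0]);z=np.array([0,0,1.]);F=np.array([X,Y,0])
    # image-top end of plates is -y_v side
    f=lambda s:F+s*.035*y+z*.178
    m=lambda s:f(s)-o*x
    hub=F-(o+D)*x+.105*z; h=.048*(-np.sin(w)*y+np.cos(w)*z)
    return dict(fm=f(-1),fp=f(1),mm=m(-1),mp=m(1),he=hub+h-.080*x,hs=hub+h-.012*x,hub=hub,hm=hub+h-.049*x,x=x,y=y)
def res(p):
    k=model(p)
    t=C['top'].proj([k[n] for n in('fm','fp','mm','mp','he','hs')])-T
    s=C['scene'].proj([k[n] for n in('fm','mm','mp','he')])-S
    return np.r_[t.ravel(),s.ravel()]
r=least_squares(res,[.54,-.03,1.8,.045,.09,1.5]); 
print(r.x,np.degrees(r.x[2])); print(res(r.x).reshape(-1,2).round(1)); k=model(r.x)
for n in k: print(n,k[n])
print("w from opening",(48-r.x[3]*1000)/6*2*np.pi)
o=bot.get_obs();Rm=rot(o['tool_rot']).as_matrix();print(Rm)
E
```

```text
[ 0.5342 -0.0447  1.8692  0.0535  0.0765  1.3041] 107.09974750211337
[[ -2.4   4. ]
 [ -0.5   3.3]
 [  0.4   2.6]
 [  2.4   1.6]
 [  0.7  -1.3]
 [ -2.    0.2]
 [-12.    9.5]
 [  2.3  -1. ]
 [  0.6  -1. ]
 [ -1.3  -0.4]]
fm [ 0.5677 -0.0344  0.178 ]
fp [ 0.5008 -0.055   0.178 ]
mm [ 0.5834 -0.0855  0.178 ]
mp [ 0.5165 -0.1061  0.178 ]
he [ 0.6402 -0.2318  0.1176]
hs [ 0.6202 -0.1668  0.1176]
hub [ 0.5724 -0.1689  0.105 ]
hm [ 0.6311 -0.2022  0.1176]
x [-0.294   0.9558  0.    ]
y [-0.9558 -0.294   0.    ]
w from opening -5.7270041160151655
[[-0.9627  0.2704  0.    ]
 [ 0.2704  0.9627  0.    ]
 [ 0.      0.     -1.    ]]
```

```bash
cat > vise.py <<'E'
from h import *
from scipy.optimize import least_squares
np.set_printoptions(precision=4,suppress=True)
def px(l,o): return [(o[0]+(x+.5)/8-.5,o[1]+(y+.5)/8-.5) for x,y in l]
T=px([(275,198),(322,388),(395,163),(442,355),(768,72),(618,115)],(300,150)); S=px([(515,147),(303,182),(432,105),(60,172)],(240,160))
def model(p):
    X,Y,a,o,D,w=p; x=np.array([np.cos(a),np.sin(a),0]);y=np.array([-x[1],x[0],0]);z=np.array([0,0,1.]);F=np.array([X,Y,0])
    f=lambda s:F+s*.035*y+z*.178
    m=lambda s:f(s)-o*x
    hub=F-(o+D)*x+.105*z; h=.048*(-np.sin(w)*y+np.cos(w)*z)
    return dict(fm=f(-1),fp=f(1),mm=m(-1),mp=m(1),he=hub+h-.080*x,hs=hub+h-.012*x,hub=hub,hm=hub+h-.049*x,x=x,y=y)
def res(p):
    k=model(p)
    t=C['top'].proj([k[n] for n in('fm','fp','mm','mp','he','hs')])-T
    s=C['scene'].proj([k[n] for n in('fp','mm','mp','he')])-S
    return np.r_[t.ravel(),s.ravel()]
r=least_squares(res,[.54,-.03,1.8,.045,.09,1.5],loss='soft_l1')
if __name__=="__main__":
    print(r.x,np.degrees(r.x[2])); print(res(r.x).reshape(-1,2).round(1)); k=model(r.x)
    for n in k: print(n,k[n])
    print("w from opening",(48-r.x[3]*1000)/6*2*np.pi)
E
python3 vise.py
```

```text
[ 0.5453 -0.0487  1.8001  0.0454  0.0752  1.3879] 103.13809276151727
[[-0.2 -0.1]
 [ 0.  -0.4]
 [ 0.1  0.5]
 [ 0.5 -0.1]
 [ 1.   0.1]
 [-2.   0.1]
 [-0.4  0.4]
 [ 0.7 -0.2]
 [ 0.2  0.2]
 [-0.5 -0. ]]
fm [ 0.5794 -0.0407  0.178 ]
fp [ 0.5112 -0.0567  0.178 ]
mm [ 0.5897 -0.0849  0.178 ]
mp [ 0.5215 -0.1008  0.178 ]
he [ 0.6368 -0.2333  0.1137]
hs [ 0.6214 -0.1671  0.1137]
hub [ 0.5727 -0.1661  0.105 ]
hm [ 0.6298 -0.2031  0.1137]
x [-0.2273  0.9738  0.    ]
y [-0.9738 -0.2273  0.    ]
w from opening 2.772792087135624
```

The vise fit is good, with residuals under 1 px at the jaw corners. It puts the jaw gap centre near (0.551,-0.071), yaw 13°, handle at w≈1.39. The box is at (0.5715,0.322), long axis at -8.4°. I'll write a helper that prints the moves.

```bash
cat > mv.py <<'E'
# usage: mv.py x y z yaw_of_tool_y_deg opening_cm nrows [tilt_deg about tool y]
import sys; from h import *
x,y,z,yaw,op=map(float,sys.argv[1:6]); n=int(sys.argv[6]); tilt=float(sys.argv[7]) if len(sys.argv)>7 else 0
o=bot.get_obs(); R0=rot(o['tool_rot']); p=o['eef_pos']
a=np.radians(yaw); Y=np.array([np.cos(a),np.sin(a),0]); Z=np.array([0,0,-1.]); X=np.cross(Y,Z)
T=R.from_matrix(np.c_[X,Y,Z])*R.from_euler('y',tilt,degrees=True)
rv=np.degrees((R0.inv()*T).as_rotvec()); d=R0.inv().apply(np.array([x,y,z])-p)*100
print("t",round(o['t'],2),"pos",p.round(4),"q",o['q'].round(2),"f",o['contact_force'].round(1),"rotvec",rv.round(1))
for i in range(1,n+1): print([list((rv*i/n).round(1)),list((d*i/n).round(2)),op])
E
python3 mv.py .5715 .322 .25 81.6 6 9
```

```text
t 1.75 pos [0.1825 0.6499 0.2483] q [-1.41  0.48  0.02  1.56 -0.01  1.11 -0.08] f [-0.  -0.2 -0.4] rotvec [ 0.  -0.  -7.3]
[[np.float64(0.0), np.float64(-0.0), np.float64(-0.8)], [np.float64(-5.15), np.float64(-2.34), np.float64(-0.02)], 6.0]
[[np.float64(0.0), np.float64(-0.0), np.float64(-1.6)], [np.float64(-10.29), np.float64(-4.68), np.float64(-0.04)], 6.0]
[[np.float64(0.0), np.float64(-0.0), np.float64(-2.4)], [np.float64(-15.44), np.float64(-7.02), np.float64(-0.06)], 6.0]
[[np.float64(0.0), np.float64(-0.0), np.float64(-3.2)], [np.float64(-20.58), np.float64(-9.35), np.float64(-0.08)], 6.0]
[[np.float64(0.0), np.float64(-0.0), np.float64(-4.1)], [np.float64(-25.73), np.float64(-11.69), np.float64(-0.09)], 6.0]
[[np.float64(0.0), np.float64(-0.0), np.float64(-4.9)], [np.float64(-30.88), np.float64(-14.03), np.float64(-0.11)], 6.0]
[[np.float64(0.0), np.float64(-0.0), np.float64(-5.7)], [np.float64(-36.02), np.float64(-16.37), np.float64(-0.13)], 6.0]
[[np.float64(0.0), np.float64(-0.0), np.float64(-6.5)], [np.float64(-41.17), np.float64(-18.71), np.float64(-0.15)], 6.0]
[[np.float64(0.0), np.float64(-0.0), np.float64(-7.3)], [np.float64(-46.32), np.float64(-21.05), np.float64(-0.17)], 6.0]
```

carry_out([
  [[0,0,-0.8],[-5.2,-2.3,0],6],
  [[0,0,-1.6],[-10.3,-4.7,0],6],
  [[0,0,-2.4],[-15.4,-7,0],6],
  [[0,0,-3.2],[-20.6,-9.4,0],6],
  [[0,0,-4.1],[-25.7,-11.7,0],6],
], newtons=50)

```text
t: 2.38
eef_pos: [0.3997, 0.4664, 0.2486]
tool_rot: [0.0, 0.101, 0.995, 0.0]
contact_force: [0.7, 0.1, -0.2]
gripper_width: 0.701
```

```bash
sed -i 's/list((rv\*i\/n).round(1))/(rv*i\/n).round(1).tolist()/;s/list((d\*i\/n).round(2))/(d*i\/n).round(2).tolist()/' mv.py; python3 mv.py .5715 .322 .20 81.6 6 5
```

```text
t 2.38 pos [0.3997 0.4664 0.2486] q [-1.02  0.38  0.08  1.71 -0.03  1.05  0.43] f [ 0.7  0.1 -0.2] rotvec [ 0.   0.  -3.2]
[[0.0, 0.0, -0.6], [-3.95, -2.14, 0.97], 6.0]
[[0.0, 0.0, -1.3], [-7.89, -4.28, 1.94], 6.0]
[[0.0, 0.0, -1.9], [-11.84, -6.42, 2.92], 6.0]
[[0.0, 0.0, -2.5], [-15.78, -8.56, 3.89], 6.0]
[[0.0, 0.0, -3.2], [-19.73, -10.7, 4.86], 6.0]
```

carry_out([
  [[0,0,-0.6],[-4,-2.1,1],6],
  [[0,0,-1.3],[-8,-4.3,2.5],6],
  [[0,0,-1.9],[-12,-6.5,4],6],
  [[0,0,-2.6],[-16,-8.6,6],6],
  [[0,0,-3.2],[-19.7,-10.7,8],6],
])

```text
t: 3.0
eef_pos: [0.5711, 0.3224, 0.1679]
tool_rot: [0.0, 0.073, 0.997, 0.0]
contact_force: [0.2, 0.5, -0.3]
gripper_width: 0.701
```

```bash
python3 mv.py .5715 .322 .028 81.6 6 4; python3 -c "
from h import *
crop('scene',310,200,430,310,5,'pics/g1.png')"
```

```text
t 3.0 pos [0.5711 0.3224 0.1679] q [-0.69  0.52  0.12  1.68 -0.07  0.94  0.88] f [ 0.2  0.5 -0.3] rotvec [0. 0. 0.]
[[0.0, 0.0, 0.0], [-0.01, -0.01, 3.5], 6.0]
[[0.0, 0.0, 0.0], [-0.02, -0.02, 7.0], 6.0]
[[0.0, 0.0, 0.0], [-0.03, -0.03, 10.49], 6.0]
[[0.0, 0.0, 0.0], [-0.04, -0.04, 13.99], 6.0]
```

View pics/g1.png

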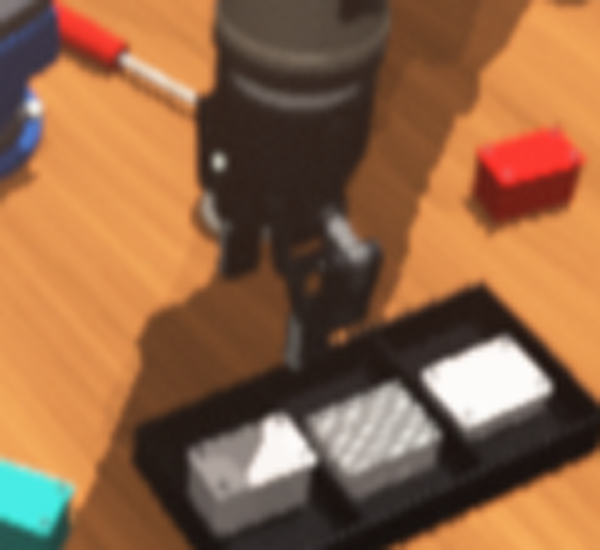

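The crop shows the open gripper above the left part at (250,470). Its visible side is clearly taller than the flat box's at (490,380), so this is the deep box. Descending.

carry_out([
  [[0,0,0],[0,0,4],6],
  [[0,0,0],[0,0,8],6],
  [[0,0,0],[0,0,11],6],
  [[0,0,0],[0,0,13],6],
  [[0,0,0],[0,0,14],6],
])

```text
t: 3.68
eef_pos: [0.5696, 0.3234, 0.0275]
tool_rot: [-0.0, 0.073, 0.997, -0.0]
contact_force: [-0.6, 0.0, -0.0]
gripper_width: 0.706
```

carry_out([
  [[0,0,0],[0,0,0],2.5],
  [[0,0,0],[0,0,0],2.5],
  [[0,0,0],[0,0,0],2.5],
  [[0,0,0],[0,0,0],2.5],
  [[0,0,0],[0,0,0],2.5],
], newtons=50)

```text
t: 4.3
eef_pos: [0.5702, 0.3237, 0.0291]
tool_rot: [0.0, 0.073, 0.997, 0.0]
contact_force: [-1.0, -0.9, 5.5]
gripper_width: 0.415
```

Gripped: opening 35.4 mm against the box's 36 mm. Lifting.

carry_out([
  [[0,0,0],[0,0,-2],2.5],
  [[0,0,0],[0,0,-5],2.5],
  [[0,0,0],[0,0,-8],2.5],
  [[0,0,0],[0,0,-9],2.5],
])

```text
t: 4.8
eef_pos: [0.5709, 0.3239, 0.1211]
tool_rot: [0.002, 0.073, 0.997, 0.001]
contact_force: [0.3, 0.3, -1.9]
gripper_width: 0.416
```

```bash
python3 mv.py .55 .14 .10 81.6 2.5 5
```

```text
t 4.8 pos [0.5709 0.3239 0.1211] q [-0.69  0.58  0.11  1.72 -0.08  0.85  0.88] f [ 0.3  0.3 -1.9] rotvec [0.2 0.2 0. ]
[[0.0, 0.0, 0.0], [-0.12, -3.7, 0.41], 2.5]
[[0.1, 0.1, 0.0], [-0.25, -7.4, 0.83], 2.5]
[[0.1, 0.1, 0.0], [-0.37, -11.1, 1.24], 2.5]
[[0.1, 0.1, 0.0], [-0.49, -14.81, 1.65], 2.5]
[[0.2, 0.2, 0.0], [-0.61, -18.51, 2.06], 2.5]
```

carry_out([
  [[0,0,0],[-0.1,-3,0],2.5],
  [[0,0,0],[-0.3,-8,0],2.5],
  [[0,0,0],[-0.4,-13,1],2.5],
  [[0,0,0],[-0.5,-17,3],2.5],
  [[0,0,0],[-0.6,-18.5,5],2.5],
])

```text
t: 5.42
eef_pos: [0.5479, 0.1357, 0.0676]
tool_rot: [-0.0, 0.075, 0.997, -0.001]
contact_force: [1.0, 0.9, -2.4]
gripper_width: 0.418
```

```bash
python3 mv.py .55 .14 .026 81.6 2.5 5;  python3 -c "
from h import *
crop('scene',270,170,390,290,5,'pics/g2.png')"
```

```text
t 5.42 pos [0.5479 0.1357 0.0676] q [-0.44  0.54  0.11  1.96 -0.09  0.65  1.15] f [ 1.   0.9 -2.4] rotvec [-0.1 -0.  -0.2]
[[-0.0, -0.0, -0.0], [-0.03, 0.09, 0.83], 2.5]
[[-0.0, -0.0, -0.1], [-0.06, 0.18, 1.66], 2.5]
[[-0.1, -0.0, -0.1], [-0.09, 0.28, 2.5], 2.5]
[[-0.1, -0.0, -0.2], [-0.11, 0.37, 3.33], 2.5]
[[-0.1, -0.0, -0.2], [-0.14, 0.46, 4.16], 2.5]
```

View pics/g2.png

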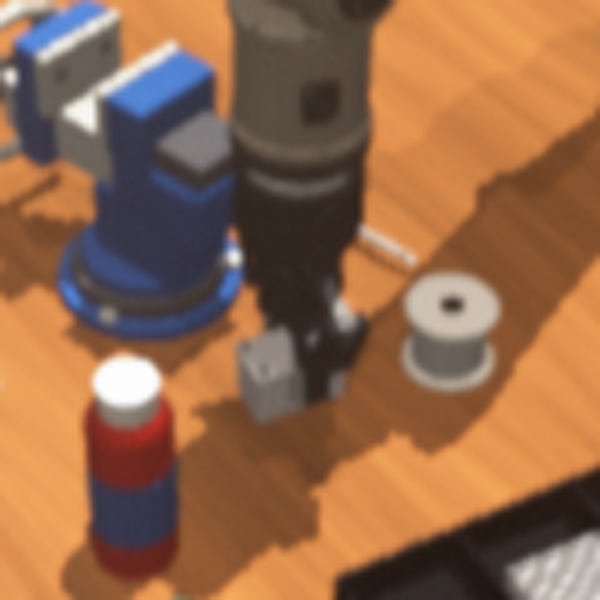

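The box is held at (270,370) in the crop, clear of the can at (130,460), the spool at (450,320) and the vise. Setting it down.

carry_out([
  [[0,0,0],[0,0.2,1.5],2.5],
  [[0,0,0],[0,0.4,3],2.5],
  [[0,0,0],[0,0.4,3.7],2.5],
  [[0,0,0],[0,0.4,4],2.5],
  [[0,0,0],[0,0.4,4.2],2.5],
])

```text
t: 6.1
eef_pos: [0.5495, 0.1437, 0.0263]
tool_rot: [0.0, 0.073, 0.997, 0.0]
contact_force: [0.7, 0.2, -1.0]
gripper_width: 0.413
```

carry_out([
  [[0,0,0],[0,0,0],2.5],
  [[0,0,0],[0,0,0],2.5],
])

```text
t: 6.35
eef_pos: [0.5496, 0.1434, 0.0267]
tool_rot: [0.0, 0.073, 0.997, 0.0]
contact_force: [-0.6, 0.1, -1.9]
gripper_width: 0.416
```

carry_out([
  [[0,0,0],[0,0,0.1],2.5],
  [[0,0,0],[0,0,0.2],2.5],
  [[0,0,0],[0,0,0.2],2.5],
])

```text
t: 6.72
eef_pos: [0.5496, 0.1434, 0.026]
tool_rot: [0.0, 0.073, 0.997, 0.0]
contact_force: [-6.0, -1.8, 15.0]
gripper_width: 0.416
```

Contact with the bench. Opening, then lifting clear and turning 90°.

carry_out([
  [[0,0,0],[0,0,0],4.2],
  [[0,0,0],[0,0,-0.1],6.5],
  [[0,0,0],[0,0,-0.2],6.5],
  [[0,0,0],[0,0,-3],6.5],
  [[0,0,0],[0,0,-8],8.3],
])

```text
t: 7.35
eef_pos: [0.5479, 0.143, 0.1035]
tool_rot: [-0.002, 0.073, 0.997, -0.001]
contact_force: [0.7, 0.7, 0.1]
gripper_width: 0.944
```

carry_out([
  [[0,0,10],[0,0,0],8.3],
  [[0,0,20],[0,0,-1],8.3],
  [[0,0,30],[0,0,-1],8.3],
  [[0,0,40],[0,0,-1],8.3],
  [[0,0,50],[0,0,-1],8.3],
])

```text
t: 7.98
eef_pos: [0.5492, 0.1435, 0.1143]
tool_rot: [-0.0, 0.49, 0.872, -0.0]
contact_force: [0.9, -0.1, 0.4]
gripper_width: 0.974
```

carry_out([
  [[0,0,10],[0,0,0],8.3],
  [[0,0,20],[0,0,0],8.3],
  [[0,0,30],[0,0,0],8.3],
  [[0,0,40],[0,0,0],8.3],
  [[0,0,40],[0,0,0],8.3],
])

```text
t: 8.6
eef_pos: [0.5492, 0.1436, 0.1141]
tool_rot: [0.0, 0.756, 0.654, -0.0]
contact_force: [-0.1, 1.2, -0.2]
gripper_width: 0.97
```

```bash
python3 - <<'E'
from h import *
np.set_printoptions(precision=4,suppress=True)
o=bot.get_obs();print(o['t'],o['eef_pos'],o['q'].round(2),rot(o['tool_rot']).as_matrix()[:,1])
a=bot.read_camera("scene")
print(C['scene'].proj([.5495,.1434,.04]),[ (d['score'],d['location'],C['scene'].at(d['location'],.03)) for d in bot.silhouettes("deep_box_center","scene")])
cv2.imwrite("pics/g3.png",cv2.resize(a[190:290,280:400],(720,600),interpolation=2)[...,::-1])
E
```

```text
8.6 [0.5492 0.1436 0.1141] [-0.77  0.52  0.53  1.96 -0.37  0.76 -0.17] [ 0.9896 -0.144  -0.0002]
[[329.0477 249.8405]] [(0.97, [311.1, 305.6], array([[0.7055, 0.2798, 0.03  ]])), (0.84, [372.0, 350.4], array([[0.6549, 0.4737, 0.03  ]])), (0.8, [443.2, 263.9], array([[0.2948, 0.3756, 0.03  ]])), (0.75, [414.1, 233.7], array([[0.2722, 0.2314, 0.03  ]])), (0.64, [330.2, 253.0], array([[0.5486, 0.1486, 0.03  ]]))]
```

View pics/g3.png

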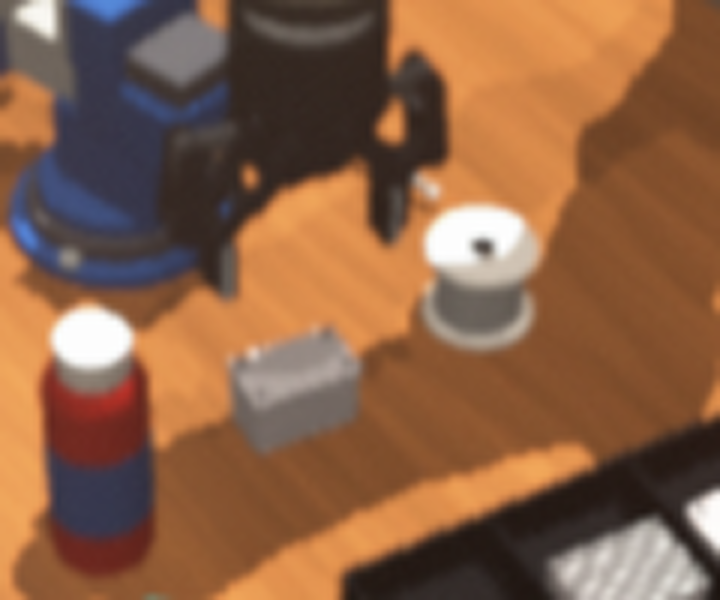

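The box stands upright at crop (295,390), squarely between the fingers' line (210,270)-(390,220). Descending over its ends.

carry_out([
  [[0,0,0],[0,0.1,3],8.3],
  [[0,0,0],[0,0.1,5],8.3],
  [[0,0,0],[0,0.1,7],8.3],
  [[0,0,0],[0,0.1,8.2],8.3],
  [[0,0,0],[0,0.1,8.8],8.3],
])

```text
t: 9.32
eef_pos: [0.5502, 0.1431, 0.0255]
tool_rot: [-0.0, 0.757, 0.654, -0.0]
contact_force: [-0.2, 0.2, -0.9]
gripper_width: 0.972
```

carry_out([
  [[0,0,0],[0,0,0],7],
  [[0,0,0],[0,0,0],6],
  [[0,0,0],[0,0,0],5],
  [[0,0,0],[0,0,0],5],
  [[0,0,0],[0,0,0],5],
], newtons=50)

```text
t: 9.95
eef_pos: [0.5511, 0.1433, 0.0271]
tool_rot: [0.0, 0.757, 0.653, 0.001]
contact_force: [-0.3, -0.5, 5.6]
gripper_width: 0.716
```

Gripped by the ends: 61.1 mm against 62. Lifting and carrying to the vise.

carry_out([
  [[0,0,0],[0,0,-3],5],
  [[0,0,0],[0,0,-8],5],
  [[0,0,0],[0,0,-13],5],
  [[0,0,0],[0,0,-18],5],
  [[0,0,0],[0,0,-22],5],
])

```text
t: 10.58
eef_pos: [0.55, 0.1433, 0.2481]
tool_rot: [-0.0, 0.757, 0.654, 0.0]
contact_force: [0.5, 0.8, -2.5]
gripper_width: 0.715
```

```bash
python3 mv.py .5506 -.0714 .248 13.1 5 5
```

```text
t 10.57 pos [0.55   0.1433 0.2481] q [-0.86  0.34  0.64  1.85 -0.24  1.02 -0.28] f [ 0.5  0.8 -2.5] rotvec [  0.   -0.  -21.5]
[[0.0, -0.0, -4.3], [-4.25, 0.64, -0.0], 5.0]
[[0.0, -0.0, -8.6], [-8.49, 1.28, -0.0], 5.0]
[[0.0, -0.0, -12.9], [-12.74, 1.91, -0.0], 5.0]
[[0.0, -0.0, -17.2], [-16.99, 2.55, -0.0], 5.0]
[[0.0, -0.0, -21.5], [-21.24, 3.19, -0.01], 5.0]
```

carry_out([
  [[0,0,-4.3],[-4,0.6,0],5],
  [[0,0,-8.6],[-9,1.3,0],5],
  [[0,0,-12.9],[-14,2.1,0],5],
  [[0,0,-17.2],[-18.5,2.8,0],5],
  [[0,0,-21.5],[-21.2,3.2,0],5],
])

```text
t: 11.2
eef_pos: [0.55, -0.0738, 0.2461]
tool_rot: [-0.0, 0.622, 0.783, -0.0]
contact_force: [0.3, 0.4, -1.9]
gripper_width: 0.715
```

carry_out([
  [[0,0,0],[0,0,1],5],
  [[0,0,0],[0,0,2.5],5],
  [[0,0,0],[0,0,3],5],
  [[0,0,0],[0,0,3],5],
])

```text
t: 11.7
eef_pos: [0.5507, -0.07, 0.2155]
tool_rot: [-0.001, 0.621, 0.784, -0.001]
contact_force: [0.3, -0.7, -1.1]
gripper_width: 0.714
```

```bash
python3 mv.py .5506 -.0714 .16 13.1 5 1; python3 - <<'E'
from vise import *
k=model(r.x); a=bot.read_camera("scene");b=bot.read_camera("top")
def z(im,x0,y0,x1,y1,w,h): return cv2.resize(im[y0:y1,x0:x1],(w,h),interpolation=2)
cv2.imwrite("pics/g4.png",np.hstack([z(a,250,150,320,240,400,514),z(b,310,150,380,240,400,514)])[...,::-1])
# predicted centre of gap at box-bottom & sides
o=bot.get_obs()
for s in(-.018,.018):
  for t in(-.031,.031):
    P=o['eef_pos']+s*k['x']+t*k['y']-[0,0,.027]; print(C['scene'].proj(P),C['top'].proj(P+[0,0,.04]))
E
```

```text
t 11.7 pos [ 0.5507 -0.07    0.2155] q [-0.47  0.36  0.6   1.91 -0.25  0.95  0.49] f [ 0.3 -0.7 -1.1] rotvec [-0.1 -0.   0.1]
[[-0.1, -0.0, 0.1], [-0.14, -0.03, 5.55], 5.0]
[[279.6065 179.3245]] [[348.7873 168.0146]]
[[293.5443 171.2281]] [[354.5262 189.5854]]
[[287.4513 183.8188]] [[336.0961 171.1617]]
[[301.3838 175.4752]] [[341.7474 192.7699]]
```

View pics/g4.png

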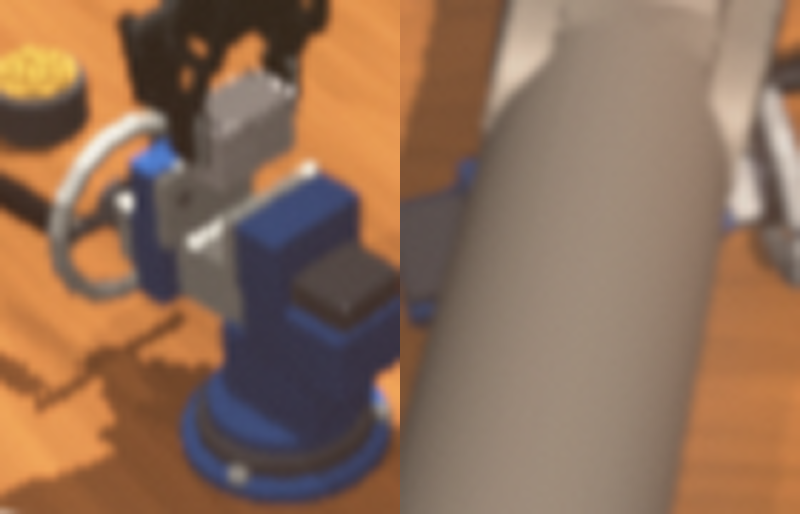

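The box hangs lid up over the gap at (250,110) in the left crop, with its lower corner near (215,190) as predicted. The top camera is blocked by the arm. Lowering gently.

carry_out([
  [[0,0,0],[-0.1,0,1],5],
  [[0,0,0],[-0.1,0,2],5],
  [[0,0,0],[-0.1,0,3],5],
  [[0,0,0],[-0.1,0,4],5],
  [[0,0,0],[-0.1,0,4.5],5],
])

```text
t: 12.42
eef_pos: [0.5509, -0.0721, 0.1704]
tool_rot: [-0.0, 0.622, 0.783, -0.0]
contact_force: [-0.8, 0.1, -1.5]
gripper_width: 0.714
```

carry_out([
  [[0,0,0],[0,0,0.2],5],
  [[0,0,0],[0,0,0.4],5],
  [[0,0,0],[0,0,0.6],5],
  [[0,0,0],[0,0,0.8],5],
  [[0,0,0],[0,0,0.8],5],
])

```text
t: 13.05
eef_pos: [0.5512, -0.0721, 0.1632]
tool_rot: [-0.0, 0.622, 0.783, -0.0]
contact_force: [-0.6, -0.6, -1.9]
gripper_width: 0.719
```

carry_out([
  [[0,0,0],[0,0,0.2],5],
  [[0,0,0],[0,0,0.4],5],
  [[0,0,0],[0,0,0.5],5],
  [[0,0,0],[0,0,0.6],5],
  [[0,0,0],[0,0,0.6],5],
])

```text
t: 13.68
eef_pos: [0.5513, -0.0721, 0.1573]
tool_rot: [-0.0, 0.622, 0.783, 0.0]
contact_force: [0.4, 0.3, -1.3]
gripper_width: 0.717
```

carry_out([
  [[0,0,0],[0,0,0.1],5],
  [[0,0,0],[0,0,0.15],5],
  [[0,0,0],[0,0,0.15],5],
])

```text
t: 14.05
eef_pos: [0.5513, -0.0722, 0.1571]
tool_rot: [-0.0, 0.622, 0.783, 0.0]
contact_force: [-5.1, 1.0, 11.6]
gripper_width: 0.717
```

Seated on the bar: 11.6 N up at TCP z 0.157, as expected. Releasing.

carry_out([
  [[0,0,0],[0,0,-0.05],6.6],
  [[0,0,0],[0,0,-0.1],7.5],
  [[0,0,0],[0,0,-0.1],8],
  [[0,0,0],[0,0,-0.1],8],
  [[0,0,0],[0,0,-0.5],8],
])

```text
t: 14.68
eef_pos: [0.551, -0.0721, 0.1606]
tool_rot: [-0.0, 0.622, 0.783, -0.0]
contact_force: [1.0, -0.0, -0.6]
gripper_width: 0.934
```

carry_out([
  [[0,0,0],[0,0,-2],8],
  [[0,0,0],[0,0,-5],8],
  [[0,0,0],[0,0,-9],8],
  [[0,0,0],[0,0,-13],8],
  [[0,0,0],[0,0,-14],8],
])

```text
t: 15.3
eef_pos: [0.5525, -0.0726, 0.3036]
tool_rot: [0.002, 0.622, 0.783, 0.002]
contact_force: [-0.3, -0.1, -0.5]
gripper_width: 0.939
```

```bash
python3 mv.py .64 -.26 .28 13.1 8 5; python3 - <<'E'
from h import *
a=bot.read_camera("scene")
cv2.imwrite("pics/g5.png",cv2.resize(a[150:240,235:335],(666,600),interpolation=2)[...,::-1])
E
```

```text
t 15.3 pos [ 0.5525 -0.0726  0.3036] q [-0.51  0.26  0.65  1.81 -0.17  1.12  0.42] f [-0.3 -0.1 -0.5] rotvec [ 0.3  0.  -0. ]
[[0.1, 0.0, -0.0], [-4.05, 0.85, 0.48], 8.0]
[[0.1, 0.0, -0.0], [-8.1, 1.71, 0.96], 8.0]
[[0.2, 0.0, -0.0], [-12.14, 2.56, 1.44], 8.0]
[[0.2, 0.0, -0.0], [-16.19, 3.41, 1.92], 8.0]
[[0.3, 0.0, -0.0], [-20.24, 4.27, 2.4], 8.0]
```

View pics/g5.png

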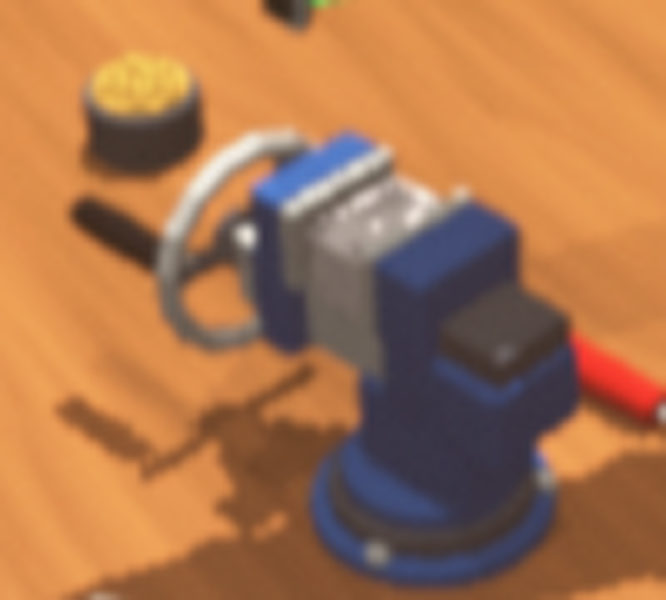

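The box sits lid up between the open jaws at crop (375,220). Now for the handle: approach with the tool tilted 20°, leaning away from the wheel, and take the handle 55 mm out from the rim.

```bash
python3 mv.py .6312 -.209 .23 13.1 5 5 20
```

```text
t 15.35 pos [ 0.5523 -0.0724  0.3034] q [-0.51  0.26  0.65  1.81 -0.17  1.12  0.42] f [0.2 0.  1.6] rotvec [ 0.2 20.   0. ]
[[0.0, 4.0, 0.0], [-3.02, 0.91, 1.47], 5.0]
[[0.1, 8.0, 0.0], [-6.04, 1.82, 2.95], 5.0]
[[0.1, 12.0, 0.0], [-9.05, 2.73, 4.42], 5.0]
[[0.2, 16.0, 0.0], [-12.07, 3.64, 5.89], 5.0]
[[0.2, 20.0, 0.0], [-15.09, 4.56, 7.36], 5.0]
```

carry_out([
  [[0,4,0],[-4,0.9,0],5],
  [[0,8,0],[-8,1.8,1],5],
  [[0,12,0],[-12,2.8,3],5],
  [[0,16,0],[-15,3.7,5],5],
  [[0,20,0],[-15.1,4.6,7.2],5],
])

```text
t: 15.98
eef_pos: [0.6296, -0.2121, 0.2262]
tool_rot: [-0.137, 0.614, 0.77, 0.108]
contact_force: [-0.3, -0.2, -0.4]
gripper_width: 0.586
```

```bash
python3 mv.py .6312 -.209 .112 13.1 5 5 20; python3 - <<'E'
from vise import *
a=bot.read_camera("scene");b=bot.read_camera("top");p=bot.get_obs()['eef_pos']
print(C['scene'].proj(p),C['top'].proj(p),bot.get_obs()['eef_pos'])
k=model(r.x);P=k['hm'];print(C['scene'].proj(P),C['top'].proj(P))
z=lambda im,x0,y0,x1,y1,w,h: cv2.resize(im[y0:y1,x0:x1],(w,h),interpolation=2)
cv2.imwrite("pics/g6.png",np.hstack([z(a,220,130,300,210,400,400),z(b,345,125,425,205,400,400)])[...,::-1])
E
```

```text
t 15.97 pos [ 0.6296 -0.2121  0.2262] q [ 0.02  0.65  0.55  1.48 -0.59  1.39  0.94] f [-0.3 -0.2 -0.4] rotvec [-0.  -0.1 -0.3]
[[-0.0, -0.0, -0.1], [-0.74, 0.05, 2.16], 5.0]
[[-0.0, -0.0, -0.1], [-1.47, 0.1, 4.33], 5.0]
[[-0.0, -0.1, -0.2], [-2.21, 0.15, 6.49], 5.0]
[[-0.0, -0.1, -0.2], [-2.94, 0.2, 8.65], 5.0]
[[-0.0, -0.1, -0.3], [-3.68, 0.25, 10.82], 5.0]
[[248.1013 156.4175]] [[394.7404 152.4653]] [ 0.6285 -0.2099  0.2234]
[[252.2901 184.5637]] [[386.63   161.1435]]
```

View pics/g6.png

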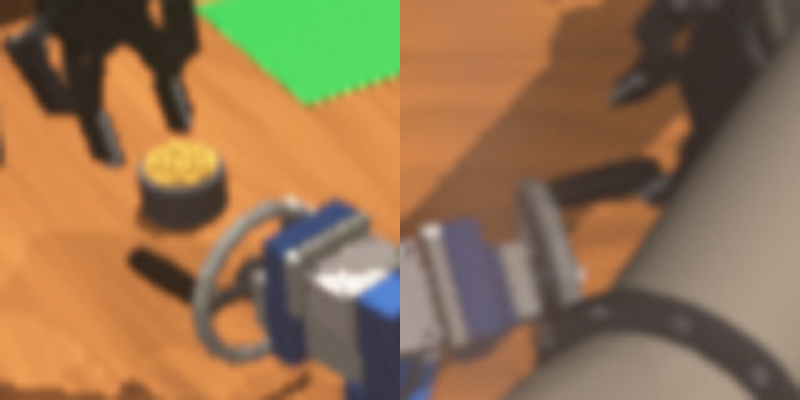

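The fingers straddle the handle: the tips' midpoint in the left crop, (145,138), agrees with the projected TCP, and the handle is at (160,275). Descending.

carry_out([
  [[0,0,-0.1],[-0.7,0,2.5],5],
  [[0,0,-0.1],[-1.5,0.1,5],5],
  [[0,0,-0.2],[-2.2,0.1,7.5],5],
  [[0,0,-0.2],[-3.1,0.1,9.5],5],
  [[0,0,-0.2],[-3.7,0.1,10.7],5],
])

```text
t: 16.7
eef_pos: [0.6306, -0.2062, 0.1146]
tool_rot: [-0.136, 0.611, 0.773, 0.108]
contact_force: [0.8, -0.2, -0.4]
gripper_width: 0.582
```

carry_out([
  [[0,0,0],[0,0,0],3.5],
  [[0,0,0],[0,0,0],2.6],
  [[0,0,0],[0,0,0],2.2],
  [[0,0,0],[0,0,0],1.8],
  [[0,0,0],[0,0,0],1],
], newtons=25)

```text
t: 17.32
eef_pos: [0.6314, -0.2071, 0.1165]
tool_rot: [-0.135, 0.611, 0.772, 0.109]
contact_force: [-0.0, -1.5, 3.8]
gripper_width: 0.237
```

```bash
python3 mv.py .6312 -.209 .112 13.1 1 1 20
```

```text
t 17.32 pos [ 0.6314 -0.2071  0.1165] q [ 0.04  0.76  0.5   1.56 -0.65  1.22  1.02] f [-0.  -1.5  3.8] rotvec [0.1 0.  0.2]
[[0.1, 0.0, 0.2], [-0.32, -0.06, 0.36], 1.0]
```

The handle is gripped: 20.2 mm opening, small side force. Next I'll tabulate the circle in tool axes.

```bash
cat > circ.py <<'E'
import numpy as np,sys
w0=float(sys.argv[1]); steps=[12]*5+[20]*30
w=w0
for c in range(0,35,5):
    s=w; rows=[]
    for d in steps[c:c+5]:
        w+=np.radians(d); y=4.8*(np.sin(w)-np.sin(s)); z=4.8*(np.cos(w)-np.cos(s)); x=.0955*(w-s)
        rows.append([[0,0,0],[round(.94*x+.342*z,2),round(y,2),round(.342*x-.94*z,2)],1])
    print("to",round(w,2),rows)
E
python3 circ.py 1.42
```

```text
to 2.47 [[[0, 0, 0], [np.float64(-0.32), np.float64(0.05), np.float64(0.95)], 1], [[0, 0, 0], [np.float64(-0.64), np.float64(-0.12), np.float64(1.89)], 1], [[0, 0, 0], [np.float64(-0.94), np.float64(-0.48), np.float64(2.77)], 1], [[0, 0, 0], [np.float64(-1.21), np.float64(-1.03), np.float64(3.57)], 1], [[0, 0, 0], [np.float64(-1.43), np.float64(-1.75), np.float64(4.24)], 1]]
to 4.21 [[[0, 0, 0], [np.float64(-0.24), np.float64(-1.46), np.float64(0.76)], 1], [[0, 0, 0], [np.float64(-0.3), np.float64(-3.11), np.float64(1.01)], 1], [[0, 0, 0], [np.float64(-0.15), np.float64(-4.75), np.float64(0.71)], 1], [[0, 0, 0], [np.float64(0.18), np.float64(-6.17), np.float64(-0.09)], 1], [[0, 0, 0], [np.float64(0.65), np.float64(-7.21), np.float64(-1.3)], 1]]
to 5.96 [[[0, 0, 0], [np.float64(0.57), np.float64(-0.53), np.float64(-1.47)], 1], [[0, 0, 0], [np.float64(1.17), np.float64(-0.49), np.float64(-3.03)], 1], [[0, 0, 0], [np.float64(1.74), np.float64(0.11), np.float64(-4.48)], 1], [[0, 0, 0], [np.float64(2.19), np.float64(1.22), np.float64(-5.64)], 1], [[0, 0, 0], [np.float64(2.5), np.float64(2
[... 830 characters left out ...]
(-1.63), np.float64(-0.3)], 1], [[0, 0, 0], [np.float64(0.47), np.float64(-3.06), np.float64(-1.1)], 1], [[0, 0, 0], [np.float64(0.95), np.float64(-4.1), np.float64(-2.31)], 1], [[0, 0, 0], [np.float64(1.52), np.float64(-4.63), np.float64(-3.79)], 1], [[0, 0, 0], [np.float64(2.12), np.float64(-4.59), np.float64(-5.34)], 1]]
to 12.94 [[[0, 0, 0], [np.float64(0.56), np.float64(0.61), np.float64(-1.45)], 1], [[0, 0, 0], [np.float64(1.02), np.float64(1.71), np.float64(-2.61)], 1], [[0, 0, 0], [np.float64(1.33), np.float64(3.17), np.float64(-3.35)], 1], [[0, 0, 0], [np.float64(1.44), np.float64(4.82), np.float64(-3.58)], 1], [[0, 0, 0], [np.float64(1.36), np.float64(6.45), np.float64(-3.26)], 1]]
```

carry_out([
  [[0,0,0],[-0.32,0.05,0.95],1],
  [[0,0,0],[-0.64,-0.12,1.89],1],
  [[0,0,0],[-0.94,-0.48,2.77],1],
  [[0,0,0],[-1.21,-1.03,3.57],1],
  [[0,0,0],[-1.43,-1.75,4.24],1],
], newtons=45)

```text
t: 17.95
eef_pos: [0.6151, -0.2099, 0.0708]
tool_rot: [-0.134, 0.611, 0.773, 0.109]
contact_force: [5.7, -1.0, 3.4]
gripper_width: 0.229
```

The force is 5–6 N along the tangent, so the wheel is turning. Continuing.

carry_out([
  [[0,0,0],[-0.24,-1.46,0.76],1],
  [[0,0,0],[-0.3,-3.11,1.01],1],
  [[0,0,0],[-0.15,-4.75,0.71],1],
  [[0,0,0],[0.18,-6.17,-0.09],1],
  [[0,0,0],[0.65,-7.21,-1.3],1],
])

```text
t: 18.58
eef_pos: [0.5437, -0.2251, 0.0846]
tool_rot: [-0.134, 0.611, 0.772, 0.108]
contact_force: [10.9, -0.5, -2.9]
gripper_width: 0.232
```

carry_out([
  [[0,0,0],[0.57,-0.53,-1.47],1],
  [[0,0,0],[1.17,-0.49,-3.03],1],
  [[0,0,0],[1.74,0.11,-4.48],1],
  [[0,0,0],[2.19,1.22,-5.64],1],
  [[0,0,0],[2.5,2.68,-6.38],1],
])

```text
t: 19.2
eef_pos: [0.5669, -0.2179, 0.1526]
tool_rot: [-0.137, 0.612, 0.772, 0.106]
contact_force: [-0.5, -5.0, -15.5]
gripper_width: 0.231
```

```bash
python3 - <<'E'
from h import *
o=bot.get_obs();p=o['eef_pos'];x=np.array([-.2273,.9738]);y=np.array([-x[1],x[0]]);h=np.array([.5727,-.1661])
print(p,o['q'].round(2),o['contact_force'],o['gripper_width'])
print("handle yv,z rel hub",(p[:2]-h)@y,p[2]+.002-.105,"w",np.arctan2(-(p[:2]-h)@y,p[2]+.002-.105),"expect 5.96-6.28=-.32")
E
```

```text
[ 0.5668921  -0.21787603  0.15258595] [ 0.04  0.65  0.54  1.68 -0.6   1.22  1.06] [ -0.4680546   -4.98151714 -15.45334291] 0.23079547731184177
handle yv,z rel hub 0.017424420091667853 0.049585948356151474 w -0.3379200157505409 expect 5.96-6.28=-.32
```

carry_out([
  [[0,0,0],[0.12,1.65,-0.15],1],
  [[0,0,0],[0.04,3.28,0.2],1],
  [[0,0,0],[-0.23,4.71,1.02],1],
  [[0,0,0],[-0.64,5.75,2.26],1],
  [[0,0,0],[-1.15,6.28,3.75],1],
])

```text
t: 19.82
eef_pos: [0.6303, -0.2011, 0.1159]
tool_rot: [-0.135, 0.611, 0.773, 0.108]
contact_force: [-4.1, -4.7, 5.7]
gripper_width: 0.227
```

carry_out([
  [[0,0,0],[-0.54,-0.04,1.58],1],
  [[0,0,0],[-1.04,-0.65,3.05],1],
  [[0,0,0],[-1.43,-1.75,4.24],1],
  [[0,0,0],[-1.68,-3.21,5.0],1],
  [[0,0,0],[-1.73,-4.86,5.25],1],
])

```text
t: 20.45
eef_pos: [0.5853, -0.2101, 0.0597]
tool_rot: [-0.133, 0.611, 0.773, 0.11]
contact_force: [8.0, -5.0, 1.3]
gripper_width: 0.231
```

carry_out([
  [[0,0,0],[0.14,-1.63,-0.3],1],
  [[0,0,0],[0.47,-3.06,-1.1],1],
  [[0,0,0],[0.95,-4.1,-2.31],1],
  [[0,0,0],[1.52,-4.63,-3.79],1],
  [[0,0,0],[2.12,-4.59,-5.34],1],
])

```text
t: 21.08
eef_pos: [0.5373, -0.2197, 0.1171]
tool_rot: [-0.135, 0.611, 0.772, 0.108]
contact_force: [7.3, -3.5, -8.6]
gripper_width: 0.228
```

```bash
cat > w.py <<'E'
from h import *
o=bot.get_obs();p=o['eef_pos'];x=np.array([-.2273,.9738]);y=np.array([-x[1],x[0]]);h=np.array([.5727,-.1661])
f=o['contact_force'];w=np.arctan2(-(p[:2]-h)@y,p[2]+.002-.105)
t=np.array([*(-np.cos(w)*y),-np.sin(w)])
print(o['t'],p,o['q'].round(2),f,o['gripper_width'])
print("rel yv,z",(p[:2]-h)@y,p[2]+.002-.105,"w",w%(2*np.pi),w%(2*np.pi)+2*np.pi,"tangential reaction",-f@t)
E
python3 w.py
```

```text
21.075 [ 0.53733502 -0.21967621  0.11705545] [ 0.06  0.65  0.52  1.77 -0.62  1.14  1.13] [ 7.29628328 -3.53147564 -8.58363558] 0.2283482529112914
rel yv,z 0.04661628627833342 0.014055445496263488 w 5.005233843215663 11.28841915039525 tangential reaction 6.398836727686021
```

carry_out([
  [[0,0,0],[0.56,0.61,-1.45],1],
  [[0,0,0],[1.02,1.71,-2.61],1],
  [[0,0,0],[1.33,3.17,-3.3],1],
  [[0,0,0],[1.4,4.82,-3.48],1],
  [[0,0,0],[1.36,5.6,-3.4],1],
], newtons=70)

```text
t: 21.7
eef_pos: [0.5906, -0.2057, 0.155]
tool_rot: [-0.137, 0.611, 0.772, 0.108]
contact_force: [-7.0, -4.1, 6.4]
gripper_width: 0.219
```

```bash
python3 w.py; python3 - <<'E'
import numpy as np
s=12.77;w=s
for d in [8]*8:
    w+=np.radians(d); y=4.8*(np.sin(w)-np.sin(s)); z=4.8*(np.cos(w)-np.cos(s)); x=.0955*(w-s)
    print(round(w,2),[float(round(v,2)) for v in(.94*x+.342*z,y,.342*x-.94*z)])
E
```

```text
21.7 [ 0.59059837 -0.20571058  0.1549999 ] [ 0.02  0.67  0.53  1.64 -0.62  1.24  1.03] [-6.97761326 -4.08494813  6.35859101] 0.2187267847276362
rel yv,z -0.008425943725270644 0.05199989941019366 w 0.16064145811102287 6.443826765290609 tangential reaction 8.640935795092771
12.91 [-0.05, 0.64, 0.17]
13.05 [-0.13, 1.26, 0.43]
13.19 [-0.24, 1.83, 0.77]
13.33 [-0.37, 2.34, 1.17]
13.47 [-0.53, 2.79, 1.64]
13.61 [-0.7, 3.17, 2.17]
13.75 [-0.9, 3.47, 2.74]
13.89 [-1.1, 3.68, 3.34]
```

w≈12.73, and the tangential load is rising (8.6 N). Continuing in small steps.

carry_out([
  [[0,0,0],[-0.05,0.64,0.17],1],
  [[0,0,0],[-0.13,1.26,0.43],1],
  [[0,0,0],[-0.24,1.83,0.77],1],
  [[0,0,0],[-0.37,2.34,1.17],1],
  [[0,0,0],[-0.37,2.34,1.17],1],
])

```text
t: 22.32
eef_pos: [0.6134, -0.2, 0.1439]
tool_rot: [-0.136, 0.611, 0.772, 0.108]
contact_force: [-4.8, -4.3, 10.6]
gripper_width: 0.22
```

```bash
python3 w.py
```

```text
22.325 [ 0.61336412 -0.20000056  0.14390966] [ 0.02  0.7   0.52  1.6  -0.63  1.24  1.01] [-4.76106277 -4.26308201 10.60280155] 0.22047199808584184
rel yv,z -0.03189312033455569 0.04090965655301483 w 0.6621768227601945 6.945362129939781 tangential reaction 10.939643046512337
```

carry_out([
  [[0,0,0],[-0.1,0.3,0.3],1],
  [[0,0,0],[-0.2,0.6,0.6],1],
  [[0,0,0],[-0.33,0.83,1.0],1],
  [[0,0,0],[-0.33,0.83,1.0],1],
])

```text
t: 22.82
eef_pos: [0.6216, -0.1979, 0.1343]
tool_rot: [-0.136, 0.611, 0.772, 0.109]
contact_force: [-5.9, -4.3, 15.9]
gripper_width: 0.223
```

```bash
python3 w.py
```

```text
22.825 [ 0.62157124 -0.19786297  0.1343311 ] [ 0.02  0.72  0.51  1.59 -0.64  1.23  1.01] [-5.90466125 -4.29176829 15.86464001] 0.22259073271108923
rel yv,z -0.04037109431937086 0.03133109936296215 w 0.9108134132234432 7.193998720403029 tangential reaction 16.656521708928487
```

Solid: 16.7 N tangential at w≈13.4. Letting go, centring on the eased-back handle, and retreating.

carry_out([
  [[0,0,0],[0,0,0],3.5],
  [[0,0,0],[0,-0.5,0],5],
  [[0,0,0],[0,-1,0],7],
  [[0,0,0],[0,-1.2,0],7],
  [[0,0,0],[0,-1.2,0],7],
])

```text
t: 23.45
eef_pos: [0.6101, -0.1989, 0.1308]
tool_rot: [-0.136, 0.611, 0.773, 0.109]
contact_force: [-1.9, 0.5, 0.1]
gripper_width: 0.824
```

carry_out([
  [[0,0,0],[0,0,-2],7],
  [[0,0,0],[0,0,-5],7],
  [[0,0,0],[0,0,-9],7],
  [[0,0,0],[0,0,-13],7],
  [[0,0,0],[0,0,-15],7],
])

```text
t: 24.08
eef_pos: [0.6222, -0.2515, 0.2751]
tool_rot: [-0.134, 0.611, 0.772, 0.109]
contact_force: [0.4, 0.2, 0.0]
gripper_width: 0.821
```

```bash
python3 w.py; python3 - <<'E'
from h import *
a=bot.read_camera("scene");b=bot.read_camera("top")
z=lambda im,x0,y0,x1,y1,w,h: cv2.resize(im[y0:y1,x0:x1],(w,h),interpolation=2)
cv2.imwrite("pics/g7.png",np.hstack([z(a,230,140,330,240,400,400),z(b,300,130,400,230,400,400)])[...,::-1])
E
```

```text
24.075 [ 0.62216493 -0.25146926  0.27505606] [ 0.07  0.63  0.58  1.41 -0.56  1.48  0.96] [0.35321325 0.230181   0.01411018] 0.8205710352862742
rel yv,z -0.028764510832234094 0.17205605888667208 w 0.16564910680861303 6.448834413988199 tangential reaction -0.38852808104332875
```

View pics/g7.png

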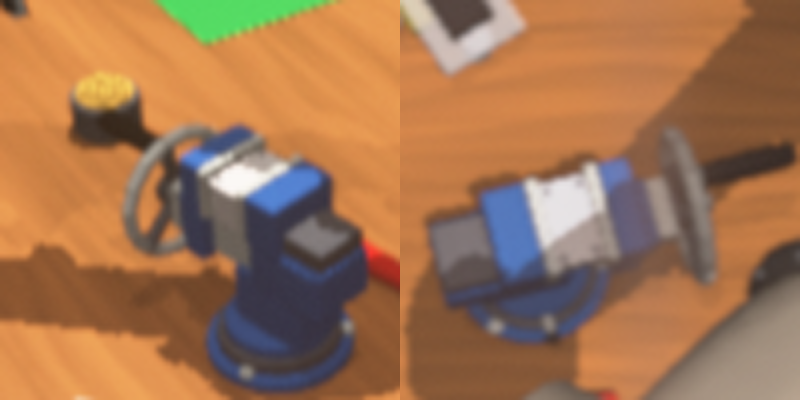

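Both views show the box clamped lid up between the closed jaws at (575,220) in the right crop. It is square and centred, the handle has eased back near the top, and the gripper is clear. Handing in.

```bash
python3 - <<'E'
from h import *
for i in range(6): bot.read_camera("top")
H=dict(heat_sink=.03,spray_can=.14,solder_spool=.048,rover=.04,tip_cleaner=.05)
for l in H:
    d=bot.silhouettes(l,"scene"); print(l,[(round(e['score'],2),C['scene'].at(e['location'],H[l])[0].round(3)) for e in d[:2]])
print(bot.get_obs()['contact_force'],bot.get_obs()['t']); print(bot.hand_in())
E
```

```text
heat_sink [(0.58, array([0.491, 0.338, 0.03 ])), (0.38, array([ 0.509, -0.433,  0.03 ]))]
spray_can [(0.74, array([0.705, 0.211, 0.14 ]))]
solder_spool [(0.91, array([0.435, 0.146, 0.048]))]
rover [(0.62, array([0.77 , 0.054, 0.04 ]))]
tip_cleaner [(0.65, array([ 0.528, -0.411,  0.05 ]))]
[-0.27243004 -0.14812785  0.35379613] 24.725
the job is handed in; nothing more can be done
None
```

The deep box is clamped lid up in the vise, and I handed the job in at about 24.7 s; no verdict was reported.

**What I did:** I lifted the box out of the tray by its long sides and set it down on the bench. I then took it again by its short ends and set it on the slide bar between the open jaws. I wound the handwheel about 12 rad (1.9 turns) clockwise until it came up solid. The load at the handle rose from about 6 N to 16.7 N at wheel ≈ 13.4. Then I let go and backed off.

**Last checks:**
- **Box:** the final picture shows it square, centred and gripped, with the handle eased back near the top. I judged this by eye, and I couldn't measure the jaw force directly.
- **Robot:** wrist force is about 0.5 N, so the robot is touching nothing.
- **Bystanders:** heat sink, spray can, spool and rover were found within about 1 cm of their starting positions. I did not measure the flat box or screwdriver again.
- **One disagreement:** the tip cleaner's estimate shifted by about 3 cm. In the last picture the handle partly covers the tin, and the robot never came near it, so I put this down to the view.

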